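Pour printed parts into a tote and gather them in one corner

TASK

Tip the three printed parts out of the grey scoop tray into the plywood tote, where a fourth already lies, and set the tray down flat on the bench. Then lift the tote by its tab clear of everything and tilt it until all four parts have slid together into its cut-down corner. Finish while still holding the tote like that, steady, clearly tilted and off the bench, and leave the other things on the bench where they are.

Things in the scene. Friction and masses are not known exactly. Their poses are not given: they have to be found in the camera images.
- tote: Open plywood tote, 150 (its x) x 200 (y) x 60 mm high, walls and floor 5 mm, about 0.2 kg. Origin: centre of its underside, z up. An upright grip tab is fixed outside the middle of its +x wall. At one corner, the -x -y corner, the walls are cut down to 36 mm height for 55 mm either way. The inside is smooth: parts begin to slide on it at 10 to 15 degrees of slope.
- tote_corner (a point): inner floor corner of the tote at its cut-down corner, in the tote's frame x -70, y -95, z 5 mm; axes as the tote's
- tote_tab (a point): Middle of the top edge of the tote's tab, in the tote's frame x 83, y 0, z 105 mm; axes as the tote's. The tab is an upright board 16 mm thick (along x, 75 to 91 mm), 60 mm wide (along y), 45 mm higher than the rim; its faces are not slippery.
- tray: Small grey plastic scoop tray, about 0.12 kg. Origin: underside of its floor, z up. Floor 90 (x) x 80 mm (y), 4 mm thick; walls 28 mm high along both sides (88 mm wide outside) and at the +x end, where a grip tab stands. The -x end is open: the floor rises there as a 15 degree ramp to the pouring lip, so parts leave once it leans over 30 degrees lip down.
- tray_lip (a point): middle of the pouring lip's upper edge, in the tray's frame x -76, y 0, z 12.5 mm; axes as the tray's
- tray_tab (a point): Middle of the top edge of the tray's tab, in the tray's frame x 53, y 0, z 85 mm; axes as the tray's. The tab is an upright board 16 mm thick (along x, 45 to 61 mm), 50 mm wide (along y), 57 mm higher than the walls; its faces are not slippery.
- block1: matt black printed block, 22 x 20 x 18 mm, about 15 g; origin at its centre; starts lying loose in the tray, 18 mm side upright
- block2: matt black printed block, 22 x 20 x 18 mm, about 15 g; origin at its centre; starts lying loose in the tray, 18 mm side upright
- knob1: matt black printed knob, a disc 22 mm across and 12 mm high with an 16 mm boss 6 mm high on top, about 15 g; origin on its axis at half of its 18 mm height; starts lying loose in the tray, boss up
- knob2: matt black printed knob, a disc 22 mm across and 12 mm high with an 16 mm boss 6 mm high on top, about 15 g; origin on its axis at half of its 18 mm height; starts lying loose in the tote, boss up
- tape: bystander: empty cardboard tape core standing as a ring, 84 mm across, 45 mm high; origin at the centre of its underside
- screwdriver: bystander: screwdriver 150 mm long lying along its x axis; origin under its middle
- glue: bystander: white glue bottle 44 mm across, 100 mm high; origin at the centre of its underside
- cup: bystander: white cup 70 mm across, 85 mm high; origin at the centre of its underside

How it is judged (in metres and radians):
On the way, in this order (a step that is already met when the one before it is completed fails the run):
1. the three parts are tipped out of the leaning tray into the tote (x of block1 in the frame of tote between -0.075 and 0.075 m and y of block1 in the frame of tote between -0.1 and 0.1 m and z of block1 in the frame of tote between 0 and 0.06 m and x of block2 in the frame of tote between -0.075 and 0.075 m and y of block2 in the frame of tote between -0.1 and 0.1 m and z of block2 in the frame of tote between 0 and 0.06 m and x of knob1 in the frame of tote between -0.075 and 0.075 m and y of knob1 in the frame of tote between -0.1 and 0.1 m and z of knob1 in the frame of tote between 0 and 0.06 m and angle between tray's own z axis and vertical above 0.3 rad and horizontal distance between tray_lip and tote below 0.13 m), for 0.1 s.
2. the tray stands flat on the bench, let go (height (world z) of tray between -0.01 and 0.012 m and angle between tray's own z axis and vertical below 0.1 rad and contact force between the fingers and tray below 0.1 N), for 0.2 s.
At the end, for the whole second after the job is handed in: Tote held in the fingers, still, tilted over 17 degrees, its cut-down corner 30 mm or more above the bench, touching nothing else; all four part centres within 90 mm of the inner floor corner at the cut-down corner; tray flat on the bench (12 mm, 0.1 rad) (distance between each of block1, block2, knob1, knob2 and tote_corner below 0.09 m and angle between tote's own z axis and vertical above 0.3 rad and height (world z) of tote_corner above 0.03 m and contact force between the fingers and tote above 0.5 N and contact force between tote and tray below 0.1 N and linear speed of tote below 0.04 m/s and angular speed of tote below 0.3 rad/s and contact force between tote and tape below 0.1 N and contact force between tote and screwdriver below 0.1 N and contact force between tote and glue below 0.1 N and contact force between tote and cup below 0.1 N and height (world z) of tray between -0.01 and 0.012 m and angle between tray's own z axis and vertical below 0.1 rad); the arm keeps its last pose, push and grip.
It fails at once if the tape is pushed more than 40 mm away or knocked over (distance of tape from where it was at the start of the episode above 0.04 m or angle between tape's own z axis and vertical above 0.6 rad).
It fails at once if the screwdriver is pushed more than 40 mm away (distance of screwdriver from where it was at the start of the episode above 0.04 m).
It fails at once if the glue is pushed more than 40 mm away or knocked over (distance of glue from where it was at the start of the episode above 0.04 m or angle between glue's own z axis and vertical above 0.6 rad).
It fails at once if the cup is pushed more than 40 mm away or knocked over (distance of cup from where it was at the start of the episode above 0.04 m or angle between cup's own z axis and vertical above 0.6 rad).
It also fails if it takes over 72 s, if anything falls off the work surface, if the arm or the gripper's body presses on something with over 40 N, if the wrist force passes 120 N, or if a joint passes its speed limit or range.

ROBOT

A 6-joint arm with a two-finger parallel gripper is mounted at the origin on the work surface. World frame = base frame: x ahead of the robot, y to its left, z up, the work surface at z = 0. Lengths are in m, angles in degrees, forces in N, time in s.
With the tool pointing down it reaches from about 0.325 to 1 m from the base axis. Payload 5.1 kg.
Tool frame: the origin (TCP) lies at the very end of the fingers, on their centre line; the grasp point (between the pads) lies 19 mm behind it; z points along the fingers, y is the line along which they close (so a half turn about z gives the same grasp; the last joint's range is limited). The gripper opens to 85 mm and grips with 20 to 120 N. Pads are 22 mm wide; open, the fingers measure 114 mm over their backs; the gripper's body (76 mm by 85 mm) begins 54 mm behind the grasp point. The pads swing forward as they close: fully open they stand 13 mm farther back than shut.
Start: joints at [-68.159, 7.093, 94.555, -0, 78.352, -4.733], TCP at [0.291, -0.581, 0.231] pointing down, gripper open.
Joint ranges: [-149.61, 149.61], [-58.7, 133.49], [1.44, 155.28], [-77.14, 257.14], [18.33, 153.61], [-166.67, 166.67]. Speed limits (degrees/s): [147.25, 147.25, 180, 180, 180, 180].

INTERFACE

Orientations are given as a 3x3 rotation matrix whose columns are the frame's x, y, z axes.
In Python, from bench import bot gives the robot as it stands. Calls block until the motion is done:
- bot.goto(position, orientation): joint-space move of the TCP to a pose.
- bot.line_to(position, ori=None, feed=0.15, stop_force=None): straight line of the TCP; ori=None keeps the orientation; feed is the mean speed in m/s. With stop_force (N) it stops when the force on the tool has changed by that much, and returns True; else False.
- bot.move_joints(angles): joint-space move.
- bot.release() and bot.close_gripper(squeeze=None): open the fingers fully, or close them until they stop; squeeze is the grip in N (None keeps the last).
- bot.dwell(seconds).
- bot.solve_ik(position, orientation): joint angles nearest the present ones, or None.
- bot.state(): the state.
- bot.camera(name): name is "scene" or "top" or "wrist"; returns a dict with "img" (420x560x3 uint8, red, green, blue), "z_map" (420x560 float32, m along the optical axis (not along the pixel's ray), 0 where there is no reading), "intrinsics" (3x3 intrinsics, pixels), "k1" (the pictures are not rectified: a ray, as slopes to the right and down, at radius r is drawn at 1 + k1 r^2 times it, then the intrinsics apply), "extrinsics" (4x4, takes a point from world to camera coordinates). Camera axes: x right, y up, looking along -z (the intrinsics and any distortion apply to the point x, -y, -z); pixel columns grow to the right and rows downward; lengths in m; the calibration is good to about 2 mm. A picture is of the moment at which its call begins.
A pose or a line that the arm cannot do raises bot.MotionError and nothing moves.
- bot.close_job(): hands the job in; it is judged then, once.
Trained networks look in a picture, given as the dict that the camera call returned (one of the last four; its "shot" number tells which), for a name from the list of things; names that differ only in an ending like _2 or _b are one class to them, and where a whole thing is asked for, a point or a joint stands for the part that bears it (a point fixed in the world has none). Each returns a list of dicts, best first, with "conf" (0 to 1); they miss things now and then, are a little off and sometimes report something else, mostly with a low value. They report only what shows in the picture. A call takes as long as a camera call.
- bot.silhouettes(picture, label): "pixels" (420x560 bool, what is visible of it) and "rect" ([left, top, right, bottom] in pixels, round what is visible of it).
- bot.pinpoint(picture, label): "uv" ([column, row] in pixels: a listed point, or the origin of a listed thing).
The state is a dict: "time": time; "joint_positions": joint angles; "dq": joint speeds; "joint_efforts": joint torques, N m; "eef_pos": TCP position; "tcp_rot": TCP orientation; "contact_force": force on the tool from outside, world axes, zero at the start; "moment": the same for the moment, N m; "width": finger opening in m; "grip_force": force on a finger pad.
Only numpy, scipy, OpenCV 4.12 (cv2) and the standard library are available. Lean on these libraries where they do the work, as an engineer would, in place of code of your own. Each camera call takes 0.05 s, during which the arm holds its last target. There are 200 camera calls.

## Working session

There is one attempt and no reset: what is moved stays moved. The work goes in short steps, each a Python script; the robot and the scene stay as the last script left them, time stands still between calls to the robot, and variables do not carry over. Pictures are saved under pics/ and viewed, at most 10 in all, crops included, and the job is handed in when it is done.

```bash
ls; mkdir -p pics; cat > h.py <<'E'
import numpy as np, cv2
from bench import bot
def pts(c, mask=None):
    K=np.array(c["intrinsics"]);E=np.array(c["extrinsics"]);z=c["z_map"]
    m=(z>0) if mask is None else (mask&(z>0))
    v,u=np.nonzero(m)
    return unproj(c,u,v,z[v,u])
def unproj(c,u,v,d):
    K=np.array(c["intrinsics"]);E=np.array(c["extrinsics"])
    u=np.atleast_1d(u).astype(float);v=np.atleast_1d(v).astype(float)
    x=cv2.undistortPoints(np.stack([u,v],1)[:,None],K,np.array([c["k1"],0,0,0.]))[:,0]
    P=np.stack([x[:,0]*d,-x[:,1]*d,-np.ones(len(u))*d],1)
    return (P-E[:3,3])@E[:3,:3]
def at_z(c,uv,z):
    a=unproj(c,uv[0],uv[1],1.)[0];E=np.array(c["extrinsics"]);o=-E[:3,:3].T@E[:3,3]
    return o+(a-o)*(z-o[2])/(a[2]-o[2])
E
cat > a.py <<'E'
from h import *
for n in ["top","scene"]:
    c=bot.camera(n);cv2.imwrite(f"pics/{n}0.png",c["img"][:,:,::-1])
    print(n,c["k1"],np.round(-np.array(c["extrinsics"])[:3,:3].T@np.array(c["extrinsics"])[:3,3],3))
    for l,z in dict(tote=0,tote_corner=.005,tote_tab=.105,tray=0,tray_lip=.0125,tray_tab=.085,block1=.013,knob1=.013,tape=0,screwdriver=0,glue=0,cup=0).items():
        for r in bot.pinpoint(c,l)[:4]:
            print(l,round(r["conf"],2),np.round(r["uv"]),np.round(at_z(c,r["uv"],z),3))
E
python3 a.py
```

```text
pics
top -0.00951195099827559 [ 0.476 -0.036  1.026]
tote 0.73 [325. 219.] [ 0.524 -0.165  0.   ]
tote_corner 0.96 [377. 222.] [ 0.52  -0.284  0.005]
tote_tab 0.78 [305. 184.] [ 0.589 -0.109  0.105]
tray 0.73 [169. 202.] [0.552 0.19  0.   ]
tray_lip 0.67 [146. 232.] [0.483 0.237 0.012]
tray_lip 0.2 [317. 129.] [ 0.728 -0.141  0.012]
tray_tab 0.63 [174. 177.] [0.599 0.163 0.085]
block1 0.47 [169. 186.] [0.586 0.19  0.013]
block1 0.44 [175. 198.] [0.559 0.174 0.013]
block1 0.29 [262. 135.] [ 0.71  -0.016  0.013]
knob1 0.57 [318. 127.] [ 0.732 -0.145  0.013]
knob1 0.5 [334. 206.] [ 0.553 -0.184  0.013]
knob1 0.45 [157. 201.] [0.552 0.215 0.013]
tape 0.92 [260. 135.] [ 0.713 -0.011  0.   ]
tape 0.7 [335. 206.] [ 0.555 -0.189  0.   ]
screwdriver 0.94 [244. 261.] [0.424 0.017 0.   ]
glue 0.84 [319. 132.] [ 0.725 -0.149  0.   ]
cup 0.62 [197. 115.] [0.755 0.135 0.   ]
scene -0.0979068747499639 [ 1.305 -0.044  0.824]
tote 0.69 [228. 227.] [ 0.531 -0.166  0.   ]
tote_corner 0.32 [378. 206.] [0.473 0.238 0.005]
tote_tab 0.76 [246. 212.] [ 0.584 -0.112  0.105]
tray 0.95 [368. 229.] [0.55  0.198 0.   ]
tray_lip 0.64 [380. 208.] [0.486 0.237 0.013]
tray_lip 0.64 [294. 281.] [ 0.717 -0.003  0.012]
tray_lip 0.62 [366. 220.] [0.53  0.194 0.012]
tray_tab 0.57 [365. 223.] [0.609 0.167 0.085]
block1 0.52 [371. 238.] [0.593 0.196 0.013]
knob1 0.68 [296. 198.] [0.44  0.014 0.013]
knob1 0.51 [221. 229.] [ 0.55  -0.184  0.013]
knob1 0.42 [373. 227.] [0.554 0.207 0.013]
tape 0.89 [292. 283.] [ 0.715 -0.007  0.   ]
screwdriver 0.76 [295. 198.] [ 0.429  0.013 -0.   ]
glue 0.98 [230. 291.] [ 0.732 -0.149  0.   ]
cup 0.61 [356. 294.] [0.749 0.137 0.   ]
cup 0.57 [379. 206.] [0.465 0.241 0.   ]
```

View pics/top0.png

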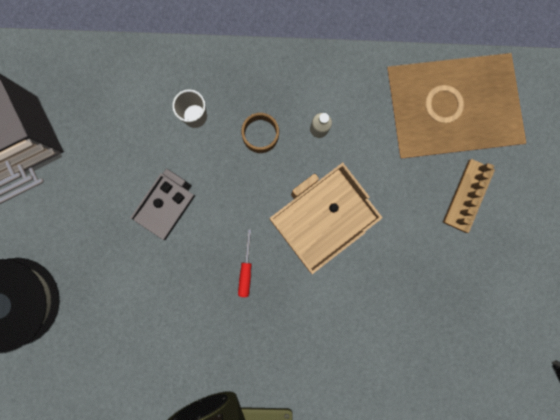

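```bash
cat > b.py <<'E'
from h import *
c=bot.camera("top")
P=pts(c)
def rect(lo,hi,sel,name):
    Q=P[(P[:,2]>lo)&(P[:,2]<hi)&sel(P)]
    if len(Q)<4: print(name,len(Q));return
    (cx,cy),(w,h),a=cv2.minAreaRect((Q[:,:2]*1000).astype(np.float32))
    print(name,len(Q),np.round([cx,cy,w,h,a],1),np.round(Q.mean(0),3))
tote=lambda P:(abs(P[:,0]-.53)<.16)&(abs(P[:,1]+.17)<.15)&(P[:,0]<.68)
tray=lambda P:(abs(P[:,0]-.55)<.12)&(abs(P[:,1]-.19)<.11)
rect(.045,.07,tote,"tote rim");rect(.095,.115,tote,"tote tab")
rect(.022,.034,tray,"tray walls");rect(.075,.095,tray,"tray tab");rect(.008,.1,tray,"tray all")
E
python3 b.py
```

```text
tote rim 769 [ 575.7 -122.3  280.2  200.5   39. ] [ 0.525 -0.15   0.057]
tote tab 225 [ 589.4 -110.7   16.    59.6   39.4] [ 0.589 -0.111  0.103]
tray walls 380 [548.1 196.6  90.2 135.   58.1] [0.553 0.195 0.026]
tray tab 182 [598.6 164.2  49.6  15.7  58. ] [0.599 0.164 0.084]
tray all 1195 [547.3 196.8  90.2 137.4  58.4] [0.552 0.195 0.03 ]
```

The picture shows the tote at about (325,219) with its cut-down corner at (377,218), the tray at (165,205) with its tab at upper right (180,180), and the screwdriver, tape, glue and cup all clear. The depth fits put the tote yaw at 39.4° and the tray yaw at -32°, and the sizes match. Next I'll check which poses are reachable.

```bash
cat >> h.py <<'E'
from scipy.spatial.transform import Rotation as Ro
rz=lambda a:Ro.from_euler('z',a,degrees=True).as_matrix()
TOTE=(np.array([.525,-.1637,0]),rz(39.4)); TRAY=(np.array([.5537,.1922,0]),rz(-32))
G=lambda s:np.array([[0,s,0],[s,0,0],[0,0,-1.]])
GT=np.array([.053,0,.044]); GO=np.array([.083,0,.064])   # tcp in tray / tote frame
def tcp(p,R,g,s): return p+R@g, R@G(s)
def lean(head,deg):  # rotation tipping the z axis toward world heading
    return Ro.from_rotvec(np.radians(deg)*np.array([-np.sin(np.radians(head)),np.cos(np.radians(head)),0])).as_matrix()
LIP=np.array([-.076,0,.0125])
def pour(yaw,tilt,lip,s):  # tray pose with lip at given world point
    R=lean(yaw+180,tilt)@rz(yaw); return tcp(lip-R@LIP,R,GT,s)
def toteP(cpos,yaw,tilt,az,s): # downhill az = direction in tote frame; cpos = tote_corner world
    R=lean(yaw+az,tilt)@rz(yaw); return tcp(cpos-R@np.array([-.07,-.095,.005]),R,GO,s)
E
cat > c.py <<'E'
from h import *
f=lambda P:bot.solve_ik(*P)
o,R=TOTE
for s in (1,-1):
    q=f(tcp(*TRAY,GT,s)); print("tray",s,None if q is None else np.round(q))
    q=f(tcp(*TOTE,GO,s)); print("tote",s,None if q is None else np.round(q))
    for yaw in (-50,-35,-17,0):
        h=rz(yaw)[:,0]
        L=o+.045*h; L[2]=0
        r=[f(pour(yaw,t,L+[0,0,z],s)) for t,z in((0,.14),(25,.1),(50,.06),(60,.06))]
        print(s,yaw,[None if q is None else np.round(q).astype(int).tolist() for q in r])
    for yaw in (39.4,0,-20,-40,-60):
      for c in ((.5,-.25,.12),(.45,-.15,.12),(.4,-.3,.12)):
        ok=[f(toteP(np.array(c),yaw,t,az,s)) is not None for t,az in((0,-135),(30,-100),(30,-135),(30,-170),(38,-135))]
        print(s,yaw,c,ok)
E
python3 c.py
```

```text
tray 1 [ 10.  14. 106.  -0.  60.  42.]
tote 1 [-16.  10. 108.  -0.  62. -55.]
1 -50 [[-29, 16, 90, 0, 74, 21], [-24, 1, 108, -14, 49, 33], [-17, -9, 125, -56, 30, 75], None]
1 -35 [[-26, 18, 88, 0, 74, 9], [-24, 2, 108, -7, 46, 15], [-20, -11, 127, -39, 18, 47], None]
1 -17 [[-21, 18, 87, 0, 74, -4], [-23, 2, 107, 3, 46, -7], None, None]
1 0 [[-17, 18, 88, 0, 74, -17], [-22, 2, 108, 12, 48, -28], [-28, -11, 127, 53, 27, -69], [-32, -15, 134, 80, 27, -96]]
1 39.4 (0.5, -0.25, 0.12) [True, True, True, True, True]
1 39.4 (0.45, -0.15, 0.12) [True, True, True, True, True]
1 39.4 (0.4, -0.3, 0.12) [True, True, True, True, True]
1 0 (0.5, -0.25, 0.12) [True, True, True, True, True]
1 0 (0.45, -0.15, 0.12) [True, True, True, True, True]
1 0 (0.4, -0.3, 0.12) [True, True, True, True, True]
1 -20 (0.5, -0.25, 0.12) [True, True, True, True, True]
1 -20 (0.45, -0.15, 0.12) [True, True, True, True, True]
1 -20 (0.4, -0.3, 0.12) [True, True, True, True, True]
1 -40 (0.5, -0.25, 0.12) [True, True, True, True, True]
1 -40 (0.45, -0.15, 0.12) [True, True, True, True, True]
1 -40 (0.4, -0.3, 0.12) [T
[... 789 characters left out ...]
ue]
-1 0 (0.5, -0.25, 0.12) [True, True, True, True, True]
-1 0 (0.45, -0.15, 0.12) [False, True, True, True, True]
-1 0 (0.4, -0.3, 0.12) [True, True, True, True, True]
-1 -20 (0.5, -0.25, 0.12) [False, True, True, False, True]
-1 -20 (0.45, -0.15, 0.12) [False, True, True, False, True]
-1 -20 (0.4, -0.3, 0.12) [False, True, True, True, True]
-1 -40 (0.5, -0.25, 0.12) [True, False, False, True, True]
-1 -40 (0.45, -0.15, 0.12) [True, False, False, True, False]
-1 -40 (0.4, -0.3, 0.12) [False, True, True, False, True]
-1 -60 (0.5, -0.25, 0.12) [True, False, True, True, False]
-1 -60 (0.45, -0.15, 0.12) [True, False, True, True, True]
-1 -60 (0.4, -0.3, 0.12) [True, False, False, True, False]
```

```bash
cat > d.py <<'E'
from h import *
p,R=tcp(*TRAY,GT,1)
up=np.array([0,0,.15])
bot.goto(p+up,R); bot.line_to(p,stop_force=10); print(bot.state()["eef_pos"],p)
bot.close_gripper(60); s=bot.state(); print(s["width"],s["grip_force"])
bot.line_to(p+up,feed=.12)
o,_=TOTE; yaw=-50.6; L=o+.045*rz(yaw)[:,0]
W=[(0,.14),(15,.12),(25,.1)]
a=pour(yaw,0,L+[0,0,.15],1); bot.line_to(*a,feed=.15)
print("above",bot.state()["time"],bot.state()["width"])
for n in("top","scene"):
    c=bot.camera(n);cv2.imwrite(f"pics/{n}1.png",c["img"][:,:,::-1])
E
python3 d.py; python3 -c "
import cv2,numpy as np;cv2.imwrite('pics/m1.png',np.vstack([cv2.imread('pics/%s1.png'%n)[80:340,100:480] for n in('top','scene')]))"
```

```text
[0.59964763 0.1643083  0.0453214 ] [0.59864655 0.16411428 0.044     ]
0.015302595716059688 58.85134220123291
above 10.6167 0.015295956684457344
```

View pics/m1.png

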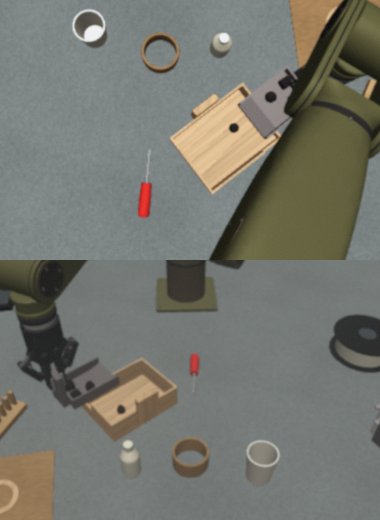

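The tray is gripped and level, with its lip over the cut-down end of the tote and the parts still inside (crop pixels (270,97) top, (90,385) scene). Now I'll pour.

```bash
cat > e.py <<'E'
from h import *
o,_=TOTE; yaw=-50.6; L=o+.045*rz(yaw)[:,0]
for t,z in((12,.12),(24,.085),(32,.06),(38,.055),(44,.055),(50,.055)):
    P=pour(yaw,t,L+[0,0,z],1); bot.line_to(*P,feed=.08)
bot.dwell(.6)
s=bot.state();print(s["time"],s["width"],s["contact_force"])
for n in("top","scene"):
    c=bot.camera(n);cv2.imwrite(f"pics/{n}2.png",c["img"][:,:,::-1])
E
python3 e.py; python3 -c "
import cv2,numpy as np;cv2.imwrite('pics/m2.png',np.vstack([cv2.resize(cv2.imread('pics/top2.png')[130:290,220:420],None,fx=1.8,fy=1.8),cv2.resize(cv2.imread('pics/scene2.png')[140:300,130:330],None,fx=1.8,fy=1.8)]))"
```

```text
13.375 0.015839585774903298 [-0.15292685  1.01619332 -1.18506365]
```

View pics/m2.png

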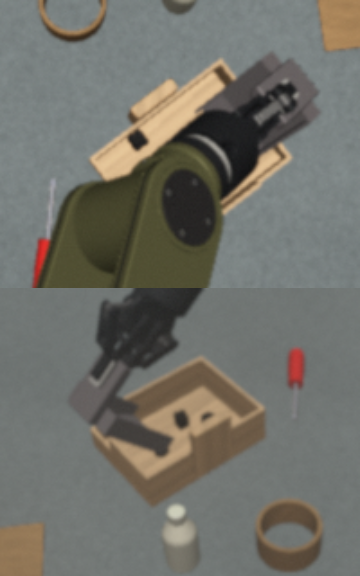

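Two parts lie mid-tote at about (180,418) and (205,415), and one is near the lip at (163,448). The arm hides the rest, so I'll raise the tray while it is still tilted and look again.

```bash
cat > f.py <<'E'
from h import *
o,_=TOTE; yaw=-50.6; L=o+.045*rz(yaw)[:,0]
bot.line_to(*pour(yaw,50,L+[0,0,.11],1),feed=.08)
bot.dwell(.3)
s=bot.state();print(s["time"],s["width"],s["contact_force"])
for n in("top","scene"):
    c=bot.camera(n);cv2.imwrite(f"pics/{n}3.png",c["img"][:,:,::-1])
    for l in("block1","knob1"): print(n,l,[(np.round(r["uv"]),round(r["conf"],2),np.round(at_z(c,r["uv"],.014),3)) for r in bot.pinpoint(c,l)[:5]])
E
python3 f.py; python3 -c "
import cv2,numpy as np;cv2.imwrite('pics/m3.png',cv2.resize(cv2.imread('pics/scene3.png')[140:300,130:330],None,fx=3.5,fy=3.5))"
```

```text
14.6083 0.015671015799341093 [-0.3494109   0.56919303 -0.96984098]
top block1 [(array([259., 134.]), 0.61, array([ 0.712, -0.01 ,  0.014])), (array([298., 207.]), 0.38, array([ 0.548, -0.102,  0.014]))]
top knob1 [(array([197., 116.]), 0.45, array([0.748, 0.133, 0.014]))]
scene block1 [(array([227., 209.]), 0.61, array([ 0.478, -0.172,  0.014])), (array([214., 203.]), 0.35, array([ 0.455, -0.21 ,  0.014]))]
scene knob1 [(array([229., 290.]), 0.68, array([ 0.74 , -0.151,  0.014])), (array([246., 216.]), 0.4, array([ 0.508, -0.119,  0.014]))]
```

View pics/m3.png

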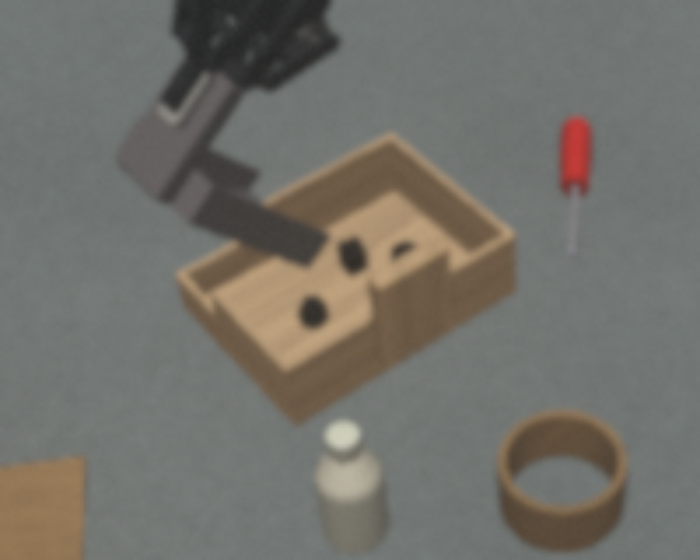

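```bash
cat > f2.py <<'E'
from h import *
o,_=TOTE; yaw=-50.6; L=o+.045*rz(yaw)[:,0]
bot.line_to(*pour(yaw,30,L+[0,0,.13],1),feed=.12)
bot.line_to(*pour(yaw,0,o+.10*rz(yaw)[:,0]+[0,0,.16],1),feed=.15)
print(bot.state()["time"])
for n in("top","scene"):
    c=bot.camera(n);cv2.imwrite(f"pics/{n}4.png",c["img"][:,:,::-1])
E
python3 f2.py; python3 -c "
import cv2,numpy as np;cv2.imwrite('pics/m4.png',np.vstack([cv2.resize(cv2.imread('pics/top4.png')[130:290,220:420],None,fx=1.8,fy=1.8),cv2.resize(cv2.imread('pics/scene4.png')[140:300,130:330],None,fx=1.8,fy=1.8)]))"
```

```text
16.3833
```

View pics/m4.png

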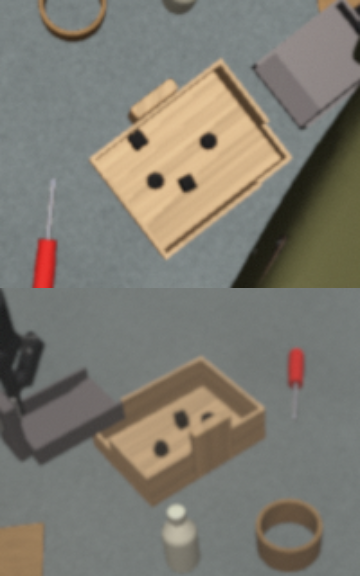

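All four parts are in the tote (top crop: (138,140), (208,141), (155,181), (187,184)) and the tray is empty. I'll set the tray down where it stood.

```bash
cat > g.py <<'E'
from h import *
p,R=tcp(*TRAY,GT,1); up=np.array([0,0,.14])
bot.line_to(p+up,R,feed=.2)
bot.line_to(p+[0,0,.012],feed=.12)
print(bot.line_to(p-[0,0,.004],feed=.03,stop_force=4),bot.state()["eef_pos"]-p)
bot.release(); bot.dwell(.3)
bot.line_to(p+up,feed=.15)
pt,Rt=tcp(*TOTE,GO,1)
bot.line_to(pt+[0,0,.18],Rt,feed=.25); print(bot.state()["time"])
E
python3 g.py; python3 b.py
```

```text
True [ 5.26006442e-04 -5.05013330e-05  1.85337324e-04]
24.425
tote rim 106 [606.8 -52.8 138.5  79.4  47.5] [ 0.571 -0.095  0.058]
tote tab 124 [ 581.6 -101.2   15.6   34.2   38.7] [ 0.581 -0.101  0.103]
tray walls 321 [548.1 197.2  89.3 134.6  57.9] [0.552 0.195 0.027]
tray tab 186 [599.4 164.5  49.8  15.7  58. ] [0.599 0.164 0.084]
tray all 940 [547.7 197.2  89.6 138.   58. ] [0.548 0.197 0.033]
```

```bash
cat > i.py <<'E'
from h import *
p,R=tcp(*TOTE,GO,1)
print(bot.line_to(p,feed=.12,stop_force=10),bot.state()["eef_pos"]-p)
bot.close_gripper(110); s=bot.state(); print(s["width"],s["grip_force"])
c0=TOTE[0]+TOTE[1]@[-.07,-.095,.005]
def T(t,az,z=.15,f=.06): bot.line_to(*toteP(c0+[0,0,z],39.4,t,az,1),feed=f)
T(0,-135,.15,.1)
for a in((8,-100),(16,-100),(24,-100)): T(*a)
bot.dwell(.4)
for a in((27,-115),(30,-135),(30,-150),(30,-165)): T(*a)
bot.dwell(.4)
for a in((32,-150),(34,-135)): T(*a)
bot.dwell(.5)
s=bot.state();print(s["time"],s["width"],s["contact_force"])
for n in("top","scene"):
    c=bot.camera(n);cv2.imwrite(f"pics/{n}5.png",c["img"][:,:,::-1])
    r=bot.pinpoint(c,"tote_corner")[:1]; print(r, c0)
E
python3 i.py; python3 -c "
import cv2,numpy as np;cv2.imwrite('pics/m5.png',np.vstack([cv2.resize(cv2.imread('pics/top5.png')[130:290,220:440],None,fx=1.8,fy=1.8),cv2.resize(cv2.imread('pics/scene5.png')[100:260,110:330],None,fx=1.8,fy=1.8)]))"
```

```text
False [ 0.0007194  -0.00018147  0.00100619]
0.014568315869755426 107.5832748413086
33.85 0.015115892323507024 [ 0.05924236  0.84713804 -2.13757792]
[{'uv': [395.8, 217.4], 'conf': 0.67}] [ 0.53120805 -0.28154083  0.005     ]
[{'uv': [173.4, 182.0], 'conf': 0.61}] [ 0.53120805 -0.28154083  0.005     ]
```

View pics/m5.png

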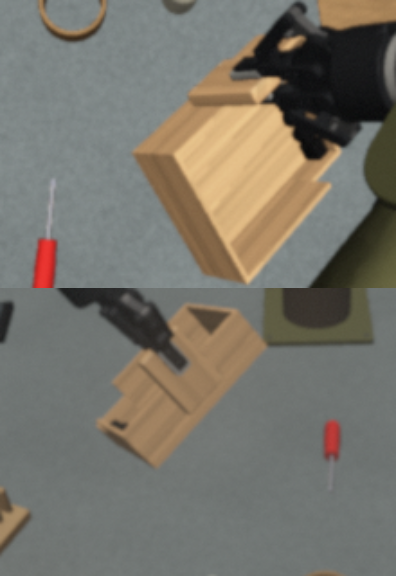

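```bash
cat > j.py <<'E'
from h import *
s=bot.state(); Rt=np.array(s["tcp_rot"])@G(1).T; o=np.array(s["eef_pos"])-Rt@GO
print("tilt",np.degrees(np.arccos(Rt[2,2])),"corner",o+Rt@[-.07,-.095,.005])
ims=[]
for n in("top","scene","wrist"):
    c=bot.camera(n)
    P=pts(c); z=c["z_map"]; v,u=np.nonzero(z>0); Q=(P-o)@Rt
    dark=c["img"][v,u].max(1)<60
    m=dark&(abs(Q[:,0])<.073)&(abs(Q[:,1])<.098)&(Q[:,2]>.008)&(Q[:,2]<.05)
    q=Q[m]; print(n,m.sum(), np.round([q.min(0),q.max(0)],3).tolist() if len(q) else "")
    ims.append(c["img"][:,:,::-1])
w=ims[2]; t=cv2.resize(ims[0][150:270,300:460],(560,420))
cv2.imwrite("pics/m6.png",cv2.resize(np.hstack([w,t]),(800,300)))
E
python3 j.py
```

```text
tilt 34.00006796426501 corner [ 0.53119571 -0.28154987  0.15496766]
top 201 [[-0.067, -0.096, 0.008], [0.002, -0.072, 0.026]]
scene 0 
wrist 1991 [[-0.07, -0.097, 0.008], [0.067, 0.094, 0.05]]
```

View pics/m6.png

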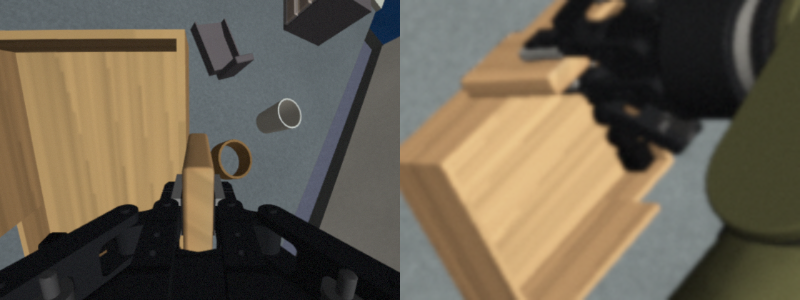

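The top view shows dark parts lined up along the -y wall, from x = -67 to about 0 mm in the tote frame. I'll tip further toward -x to push them into the corner, then recheck.

```bash
cat > k.py <<'E'
from h import *
c0=TOTE[0]+TOTE[1]@[-.07,-.095,.005]
def T(t,az,z=.15,f=.06): bot.line_to(*toteP(c0+[0,0,z],39.4,t,az,1),feed=f)
for a in((34,-155),(36,-170)): T(*a)
bot.dwell(.6)
for a in((35,-155),(34,-140)): T(*a)
bot.dwell(.5)
s=bot.state(); Rt=np.array(s["tcp_rot"])@G(1).T; o=np.array(s["eef_pos"])-Rt@GO
print(s["time"],s["grip_force"])
c=bot.camera("top");P=pts(c); z=c["z_map"]; v,u=np.nonzero(z>0); Q=(P-o)@Rt
m=(c["img"][v,u].max(1)<60)&(abs(Q[:,0])<.073)&(abs(Q[:,1])<.098)&(Q[:,2]>.008)&(Q[:,2]<.05)
H,_,_=np.histogram2d(Q[m][:,0],Q[m][:,1],[np.arange(-.075,.08,.01),np.arange(-.1,.11,.02)]);print(H.astype(int))
# floor visibility
m=(abs(Q[:,0])<.07)&(abs(Q[:,1])<.095)&(abs(Q[:,2]-.005)<.008)
H,_,_=np.histogram2d(Q[m][:,0],Q[m][:,1],[np.arange(-.075,.08,.01),np.arange(-.1,.11,.02)]);print(H.astype(int))
cv2.imwrite("pics/m7.png",cv2.resize(c["img"][150:270,300:460,::-1],(560,420)))
E
python3 k.py
```

```text
37.15 107.41634845733643
[[ 3  3  0  0  0  0  0  0  0  0]
 [13 30  0  0  0  0  0  0  0  0]
 [ 9 23  0  0  0  0  0  0  0  0]
 [ 0 16  0  0  0  0  0  0  0  0]
 [ 6  1  0  0  0  0  0  0  0  0]
 [ 2  0  0  0  0  0  0  0  0  0]
 [ 0  0  0  0  0  0  0  0  0  0]
 [ 0  0  0  0  0  0  0  0  0  0]
 [ 0  0  0  0  0  0  0  0  0  0]
 [ 0  0  0  0  0  0  0  0  0  0]
 [ 0  0  0  0  0  0  0  0  0  0]
 [ 0  0  0  0  0  0  0  0  0  0]
 [ 0  0  0  0  0  0  0  0  0  0]
 [ 0  0  0  0  0  0  0  0  0  0]
 [ 0  0  0  0  0  0  0  0  0  0]]
[[ 1 38 39 32 36 41 32 43  5  0]
 [ 0 44 38 39 38 44 45 46  3  0]
 [ 7 48 37 43 43 46 44 45  3  0]
 [ 0 39 42 42 39 42 46 47  3  0]
 [ 1 34 41 42 41 41 45 42  3  0]
 [ 0 28 42 41 45 47 48 50  3  0]
 [ 0 36 43 39 45 46 42 46  3  0]
 [ 0 19 40 44 43 45 48 52  2  0]
 [ 0  1 37 41 45 49 45 48  4  0]
 [ 0  0  6 42 44 49 49 49  2  0]
 [ 0  0  0 22 45 49 46 55  2  0]
 [ 0  0  0  1 20 17 17 14  0  0]
 [ 0  0  0  0  0  0  0  0  0  0]
 [ 0  0  0  0  0  0  0  0  0  0]
 [ 0  0  0  0  0  0  0  0  0  0]]
```

View pics/m7.png

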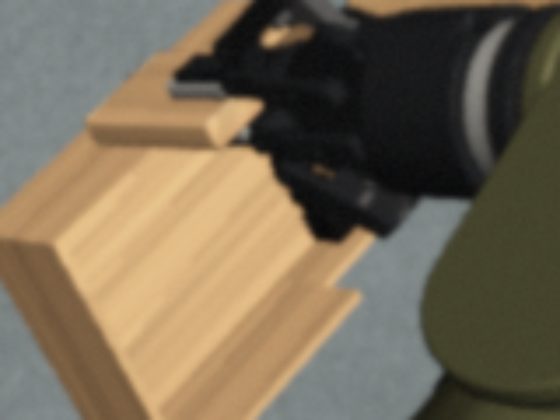

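The parts have closed up to x < -20 mm. The gripper still hides some of the corner, so I'll reduce the tilt to 24° and move the tote under the top camera to count all four.

```bash
cat > l.py <<'E'
from h import *
def T(t,az,c,f=.08): bot.line_to(*toteP(np.array(c),39.4,t,az,1),feed=f)
T(24,-135,(.531,-.2815,.16)); T(24,-135,(.46,-.11,.17))
bot.dwell(.4)
s=bot.state(); Rt=np.array(s["tcp_rot"])@G(1).T; o=np.array(s["eef_pos"])-Rt@GO
print(s["time"],s["grip_force"],s["contact_force"])
c=bot.camera("top")
for l in("block1","knob1","tote_corner"): print(l,[(np.round(r["uv"]),round(r["conf"],2)) for r in bot.pinpoint(c,l)[:5]])
cv2.imwrite("pics/m8.png",cv2.resize(c["img"][160:320,220:420,::-1],(700,560)))
E
python3 l.py
```

```text
40.6083 107.41369485855103 [ 0.10647978 -1.198264   -2.39559754]
block1 [(array([300., 247.]), 0.38)]
knob1 []
tote_corner [(array([308., 249.]), 0.7)]
```

View pics/m8.png

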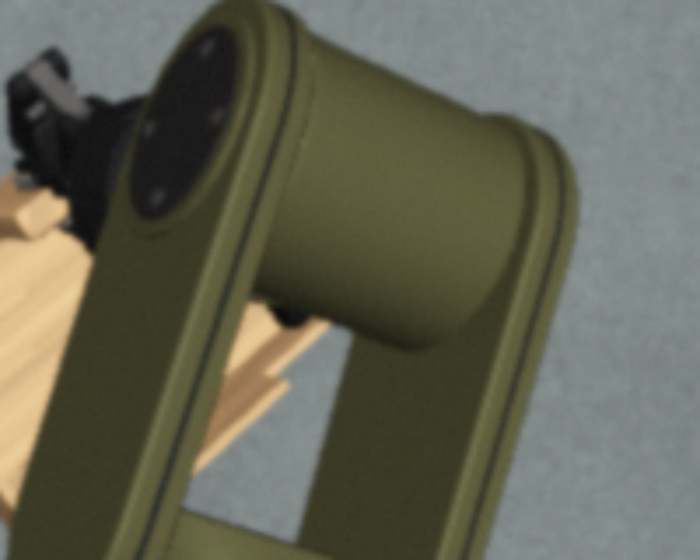

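The arm blocks this view. I'll try one more viewpoint with the tote over to +y, and judge it by depth numbers first.

```bash
cat > m.py <<'E'
from h import *
def T(t,az,c,f=.1): bot.line_to(*toteP(np.array(c),39.4,t,az,1),feed=f)
T(26,-135,(.47,.08,.21),.12)
bot.dwell(.4)
s=bot.state(); Rt=np.array(s["tcp_rot"])@G(1).T; o=np.array(s["eef_pos"])-Rt@GO
print(s["time"],s["grip_force"],s["joint_positions"])
ims=[]
for n in("top","scene"):
    c=bot.camera(n);P=pts(c); z=c["z_map"]; v,u=np.nonzero(z>0); Q=(P-o)@Rt
    ins=(abs(Q[:,0])<.073)&(abs(Q[:,1])<.098)&(Q[:,2]>.0)&(Q[:,2]<.05); dk=c["img"][v,u].max(1)<60
    for m in(ins&dk&(Q[:,2]>.009),ins&~dk):
        print(n);H,_,_=np.histogram2d(Q[m][:,0],Q[m][:,1],[np.arange(-.075,.08,.015),np.arange(-.1,.11,.02)]);print(H.astype(int))
    for l in("block1","knob1"): print(l,[(np.round(r["uv"]),round(r["conf"],2)) for r in bot.pinpoint(c,l)[:5]])
    cv2.imwrite(f"pics/{n}9.png",c["img"][:,:,::-1])
E
python3 m.py
```

```text
42.95 107.38539218902588 [  3.70039284 -11.87680114 105.25180894  25.84333942  82.89620646
 -38.08889446]
top
[[0 0 0 0 0 0 0 0 0 0]
 [0 0 0 0 0 0 0 0 0 0]
 [0 0 0 0 0 0 0 0 0 0]
 [0 0 0 0 0 0 0 0 0 0]
 [0 0 0 0 0 0 0 0 0 0]
 [0 0 0 0 0 0 0 0 0 0]
 [0 0 0 0 0 0 0 0 0 0]
 [0 0 0 0 0 0 0 0 0 0]
 [0 0 0 0 0 0 0 0 0 0]
 [0 0 0 0 0 0 0 0 0 0]]
top
[[  0   0   0  49 138 150 156 158 137  33]
 [  0   0  11  97 100  99 103 109 112  91]
 [  0   0  60  95 101 110 109 114 115  91]
 [  0   0  16  93 108 108 108 111 119  32]
 [  0   0   0  23  75 110 112 116  82   0]
 [  0   0   0   0   0  98 113 115  21   0]
 [  0   0   0   0   0  23 107  60   0   0]
 [  0   0   0   0   0   0  25   6   0  59]
 [  0   0   0   0   0   0   0   0  26 102]
 [  0   0   0   0   0   0   0   0  38  53]]
block1 []
knob1 []
scene
[[0 0 0 0 0 0 0 0 0 0]
 [0 0 0 0 0 0 0 0 0 0]
 [0 0 0 0 0 0 0 0 0 0]
 [0 0 0 0 0 0 0 0 0 0]
 [0 0 0 0 0 0 0 0 0 0]
 [0 0 0 0 0 0 0 0 0 0]
 [0 0 0 0 0 0 0 0 0 0]
 [0 0 0 0 0 0 0 0 0 0]
 [0 0 0 0 0 0 0 0 0 0]
 [0 0 0 0 0 0 0 0 0 0]]
scene
[[ 28  45  98 136 132 137 122 132 105  46]
 [ 16   0  12  31  27  25  29  25  18   6]
 [  3   0  16  27  29  30  25  28   4   0]
 [  0   0  16  34  30  28  31  11   0   0]
 [  0   0  15  32  32  34  26   0   0   0]
 [  0   0   5  11  10  12   5   0   0   0]
 [  0   0   0   0   0   0   0   0   0  10]
 [  0   0   0   0   0   0   0   0   0  19]
 [  0   0   0   0   0   0   0   0   0   9]
 [  0   2   0   0   0   0   0   1   4   0]]
block1 []
knob1 []
```

```bash
cat > n.py <<'E'
from h import *
C=(.531,-.2815,.17)
def T(t,az,c=C,f=.1): bot.line_to(*toteP(np.array(c),39.4,t,az,1),feed=f)
T(28,-135,f=.15); T(34,-100); bot.dwell(.3); T(34,-130); T(36,-155); T(36,-178); bot.dwell(.6)
s=bot.state(); Rt=np.array(s["tcp_rot"])@G(1).T; o=np.array(s["eef_pos"])-Rt@GO
print(s["time"],s["grip_force"])
c=bot.camera("top");P=pts(c); z=c["z_map"]; v,u=np.nonzero(z>0); Q=(P-o)@Rt
ins=(abs(Q[:,0])<.073)&(abs(Q[:,1])<.098)&(Q[:,2]>.0)&(Q[:,2]<.05); dk=c["img"][v,u].max(1)<60
for m in(ins&dk,ins&~dk):
    H,_,_=np.histogram2d(Q[m][:,0],Q[m][:,1],[np.arange(-.075,.08,.01),np.arange(-.1,.11,.02)]);print(H.astype(int))
sc=bot.camera("scene")["img"]
cv2.imwrite("pics/m10.png",cv2.resize(np.hstack([cv2.resize(c["img"][130:290,270:470],(560,420)),sc])[:,:,::-1],(800,300)))
E
python3 n.py
```

```text
48.7667 107.47100830078125
[[ 0  0  0  0  0  0  0  0  0  0]
 [ 0  0  0  0  0  0  0  0  0  0]
 [11  0  0  0  0  0  0  0  0  0]
 [31 17  0  0  0  0  0  0  0  0]
 [28 20  0  0  0  0  0  0  0  0]
 [27 13  0  0  0  0  0  0  0  0]
 [25 25  0  0  0  0  0  0  0  0]
 [30 19  0  0  0  0  0  0  0  0]
 [49 26  0  0  0  0  0  0  0  0]
 [26  6  0  0  0  0  0  0  0  0]
 [ 0  0  0  0  0  0  0  0  0  0]
 [ 0  0  0  0  0  0  0  0  0  0]
 [ 0  0  0  0  0  0  0  0  0  0]
 [ 0  0  0  0  0  0  0  0  0  0]
 [ 0  0  0  0  0  0  0  0  0  0]]
[[  0   0   0   0  93 208 217 215 219 134]
 [  0   0   0   0  33  41  43  42  41  20]
 [ 17   0   0   0  31  42  44  42  44  20]
 [ 24   3   0   0  31  42  39  44  43  23]
 [ 27  17   0   0  27  42  45  44  41  20]
 [ 32  26   0   0  25  50  45  46  46  21]
 [ 32  32   0   0  18  37  43  47  49  25]
 [ 31  37   0   0   0  27  46  47  45  22]
 [ 39  33   0   0   0  20  47  47  49  23]
 [ 87  34   0   0   0  13  52  50  50  24]
 [ 48   5   0   0   0   1   6   5   7   4]
 [ 30   0   0   0   0   0   0   0   0   0]
 [ 18   0   0   0   0   0   0   0   0   0]
 [  5   0   0   0   0   0   0   0   0   0]
 [  2   2   2   0   0   0   1   1   0   0]]
```

View pics/m10.png

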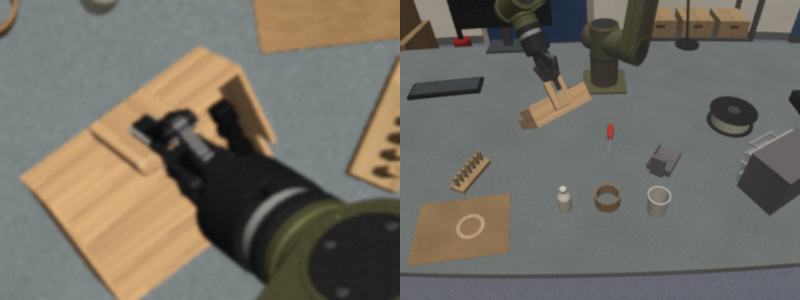

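The bench is clear of stray parts, the tray is flat and the bystanders are in place. The four parts form a row along the -y wall, ending near x = +20 mm in the tote frame. I'll measure the end of that row before deciding.

```bash
cat > q.py <<'E'
from h import *
s=bot.state(); Rt=np.array(s["tcp_rot"])@G(1).T; o=np.array(s["eef_pos"])-Rt@GO
c=bot.camera("top");P=pts(c); z=c["z_map"]; v,u=np.nonzero(z>0); Q=(P-o)@Rt
ins=(abs(Q[:,0])<.073)&(abs(Q[:,1])<.098)&(Q[:,2]>.0)&(Q[:,2]<.05); dk=c["img"][v,u].max(1)<60
q=Q[ins&dk]; e=q[q[:,0]>.0]
print("z",np.percentile(q[:,2],[5,50,95]),"y",np.percentile(q[:,1],[2,98]),"x end",np.percentile(q[:,0],[90,95,98,100]))
for a in np.arange(-.05,.025,.005):
    k=q[(q[:,0]>a)&(q[:,0]<a+.005)]; print(round(a,3),len(k),np.round([k[:,1].min(),k[:,1].max(),k[:,2].min(),k[:,2].max()],3) if len(k) else "")
w=Q[(~dk)&(Q[:,1]>0)&(Q[:,1]<.08)&(Q[:,2]>.02)&(Q[:,2]<.05)&(Q[:,0]<-.05)&(Q[:,0]>-.09)]; print("-x wall inner",np.median(w[:,0]))
f=Q[(~dk)&(Q[:,1]>0)&(Q[:,1]<.06)&(abs(Q[:,0])<.03)&(abs(Q[:,2])<.02)];print("floor z",np.median(f[:,2]))
E
python3 q.py
```

```text
z [0.01023899 0.01949423 0.0221587 ] y [-0.09372238 -0.07411952] x end [0.01471055 0.01560623 0.01610416 0.01702341]
-0.05 7 [-0.091 -0.082  0.019  0.022]
-0.045 15 [-0.093 -0.078  0.019  0.022]
-0.04 26 [-0.093 -0.073  0.005  0.023]
-0.035 37 [-0.093 -0.074  0.005  0.023]
-0.03 15 [-0.088 -0.078  0.012  0.022]
-0.025 14 [-0.089 -0.076  0.016  0.023]
-0.02 25 [-0.094 -0.075  0.013  0.022]
-0.015 41 [-0.095 -0.073  0.005  0.022]
-0.01 12 [-0.093 -0.075  0.01   0.02 ]
-0.005 19 [-0.094 -0.075  0.016  0.022]
-0.0 29 [-0.095 -0.075  0.009  0.024]
0.005 24 [-0.094 -0.075  0.011  0.022]
0.01 57 [-0.096 -0.074  0.007  0.023]
0.015 24 [-0.094 -0.077  0.009  0.021]
0.02 0 
0.025 0 
-x wall inner -0.070062268134653
floor z 0.0029480644935845645
```

The row ends at x = +17 mm, so it is four parts packed tight. The last centre is about 77 mm from the corner, under the 90 mm limit, so I'm handing in.

```bash
python3 -c "
from bench import bot
print(bot.close_job(), bot.state()['time'])"
```

```text
the job is handed in; nothing more can be done
the job is handed in; nothing more can be done
```

I handed the job in with the tote held steady at 36°, its cut-down corner about 17 cm above the bench, and a row of four parts by my measurement packed into that corner, the farthest about 77 mm out; the tray is flat on the bench and the bystanders look untouched, but no verdict came back.

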